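# Hang the rinsed vial baskets on the drip-dry rail

### The arm

A 7-joint arm with a two-finger parallel gripper is mounted at the origin on a cart in front of the work surface, level with it; the furniture and walls round the work are solid. World frame = base frame: x ahead of the robot, y to its left, z up, the work surface at z = 0. Lengths are in m, angles in rad, forces in N, time in s.
With the tool pointing down it reaches from about 0.425 to 0.875 m from the base axis. Payload 4.7 kg.
Tool frame: the origin (TCP) lies between the finger pads; the fingertips stand 14 mm ahead of it and the grasp point (between the pads) lies 5 mm behind it; z points along the fingers, y is the line along which they close (so a half turn about z gives the same grasp; the last joint's range is limited). The gripper opens to 87 mm and grips with 3 to 60 N. Pads are 19 mm wide; open, the fingers measure 117 mm over their backs; the gripper's body (75 mm by 190 mm) begins 51 mm behind the grasp point.
Start: joints at [-1.092, 0.321, -0.07, 1.45, 0.023, 1.371, -0.057], TCP at [0.291, 0.581, 0.237] pointing down, gripper open.
Joint ranges: [-2.86, 2.86], [-0.3, 2.09], [-1.38, 1.24], [0.06, 2.45], [-1.56, 4.7], [0.09, 2.05], [-2.69, 2.69]. Speed limits (rad/s): [2.57, 2.57, 3.14, 3.14, 3.14, 3.14, 3.14].

### API

Orientations are given as a rotation vector (axis times angle).
In Python, from bench import ctrl gives the robot as it stands.
- The arm moves only by the tool step_arm, never from a script. Its argument "commands" is a list of rows, each an object with "travel": the shift along the tool's x, y, z in m, a list of three; "turn": the turn, a rotation vector about the tool's x, y, z in degrees, a list of three. A call has 1 to 5 rows; each row is the pose to reach, as a shift and turn from the pose commanded when the call began, along the tool's axes at that moment; what a row does not reach only later rows make up. A row lasts 1/10 s, in which the tool goes at most 50 mm and 8.59 degrees, less where a joint would pass 70% of its speed; a pose out of reach is approached as far as the arm can. A call with a gripper value outside its range is refused whole. "gripper" is the opening, from 0 (shut) to 1 (fully open), set as the call begins (left out, the last holds). The fingers move at their own pace and stop on an object; "force" is the grip in N (left out, the last holds). Time passes only in rows, so rows that repeat a pose let the fingers close. It gives the time, the measured TCP pose, the force, the opening and the grip force at its end, in the units of the state.
- ctrl.get_state(): the state, without advancing time (a new reading comes with each control period).
- ctrl.get_image(name): name is "scene" or "top"; returns the picture (480x640x3 uint8, red, green, blue); there is no depth.
- ctrl.camera_model(name): a dict with "fx", "fy", "cx", "cy" (pixels), "R" (3x3) and "t" (3): a world point X has camera coordinates R X + t. Camera axes: x right, y down, z forward; pixel columns grow to the right and rows downward; lengths in m; the calibration is good to about 2 mm. A picture is of the moment at which its call begins. camera_model takes no time and is no camera call.
- ctrl.close_job(): hands the job in; it is judged then, once.
The state is a dict: "time": time; "joint_positions": joint angles; "qd": joint speeds; "joint_torque": joint torques, N m; "position": TCP position; "tool_rot": TCP orientation; "ft_force": force on the tool from outside, world axes, zero at the start; "torque": the same for the moment, N m; "grip_width": opening from 0.0 (shut) to 1.0 (fully open); "grip_force": force on a finger pad.
Only numpy, scipy, OpenCV 4.12 (cv2) and the standard library are available. Lean on these libraries where they do the work, as an engineer would, in place of code of your own. Each camera call takes 0.05 s, during which the arm holds its last target. There are 200 camera calls.

### The job

The rinsed vial baskets are to drip dry on the rail of the stand. First put the bottle that blocks the rail's gate upright into the near red tray with the two other bottles; then open the gate, enter every basket by its rollers at the open end of the rail and slide it along until the whole basket hangs over the drip pan, and at last swing the gate shut again. Keep the baskets upright all the time and leave the beaker and the timer where they are.

Things in the scene. Friction and masses are not known exactly. Their poses are not given: they have to be found in the camera images.
- stand: Fixed drip-dry stand: steel drip pan (x -70 to +86, y -110 to +140 mm, rim 15 mm high), two posts behind, and in front of them an aluminium C-rail 22 mm deep, 107 to 144 mm above the worktop, closed but for its -y end and a slot 16 mm high along its front (-x). Origin on the worktop under the rail's centre line; y runs along the rail to its closed end, z up.
- rail_mouth (a point): Outer end of the rail's flared open end, on the rail's centre line, 123 mm above the worktop, at y = -141 mm in the stand's frame (same axes). Inside, the rail is 31 mm high (110 to 141 mm above the worktop) and 16 mm deep (x -8 to +8 mm), its slot 117 to 133 mm above the worktop; the flare, 16 mm long, adds about 7 mm to each side.
- rail_end (a point): Inner face of the plug at the rail's closed end, on the centre line (y = +122 mm in the stand's frame), 123 mm above the worktop.
- end_gate (a joint): Gate at the rail's open end, a steel bar on an upright hinge pin behind the mouth: 0 = shut across the mouth; it grows to 2.5 rad as the bar swings out and back, anticlockwise seen from above. It starts shut (0 to 0.12). At 0 the bar points along the stand's -x, at 1.6 along its -y, away from the rail; at 2.2 it is well out of the way. Light friction (0.03 N m) keeps it where it is left; no spring or catch.
- gate_post (a point): Point on the gate's upright black grip post (12 mm diameter, 50 mm tall, its top 190 mm and this point 176 mm above the worktop), 58 mm from the hinge pin. The post can be taken from above and led round the hinge.
- gate_hinge (a point): Point on the axis of the gate's hinge pin (upright), 176 mm above the worktop.
- bottle: White plastic bottle, 70 mm diameter, 169 mm tall, with a screw cap 42 mm in diameter (its upper 22 mm), 0.2 kg; it stands on the worktop close before the open end of the rail, in the way of the gate's swing and of the baskets. Origin at the centre of its underside.
- bottle_tray: Red lab tray, 190 x 260 x 48 mm (x, y, z), fixed, floor 2 mm thick, inside 168 x 238 mm; two other bottles (up to 101 mm tall) stand in its back half (+x), its front half (-x) is free. Origin at the centre of its underside. (There are other red trays farther off; this is the one to the right of the stand, nearest the baskets.)
- beaker: Small glass beaker, 56 mm wide, 70 mm tall, a bystander. Origin at the centre of its underside.
- timer: White bench timer, 15 x 66 x 58 mm, standing on edge, a bystander. Origin at the centre of its underside.
- basket_a: Wire basket with vials, one of 2 or 3 alike (absent: none), 0.15 kg, x -31 to +39, y -33 to +33, z 0 to 45 mm. A strap at its front carries two white rollers (26 mm dia, at y = -18 and +18 mm, 10 mm thick, x -5 to +5) on axles reaching back from it, and a black grip tab on top. Origin on the underside, below the rollers. Hung in the rail its axes lie along the stand's, origin 45 mm up.
- basket_a_rollers (a point): Midpoint between the two rollers of basket_a, 78 mm above its underside; 123 mm above the worktop when they rest on the rail's inner floor.
- basket_a_grip (a point): Where to hold basket_a: middle of its grip tab, 145 mm above its underside, 29 mm in front (-x) of its origin. The tab is 9 mm thick (x), 28 mm wide (y), 119 to 165 mm above the underside; pinch it along x. When hung, this point is 190 mm above the worktop.
- basket_b: As basket_a; may be absent.
- basket_b_rollers (a point): Midpoint between the two rollers of basket_b, 78 mm above its underside; 123 mm above the worktop when they rest on the rail's inner floor.
- basket_b_grip (a point): Where to hold basket_b: middle of its grip tab, 145 mm above its underside, 29 mm in front (-x) of its origin. The tab is 9 mm thick (x), 28 mm wide (y), 119 to 165 mm above the underside; pinch it along x. When hung, this point is 190 mm above the worktop.
- basket_c: As basket_a; may be absent.
- basket_c_rollers (a point): Midpoint between the two rollers of basket_c, 78 mm above its underside; 123 mm above the worktop when they rest on the rail's inner floor.
- basket_c_grip (a point): Where to hold basket_c: middle of its grip tab, 145 mm above its underside, 29 mm in front (-x) of its origin. The tab is 9 mm thick (x), 28 mm wide (y), 119 to 165 mm above the underside; pinch it along x. When hung, this point is 190 mm above the worktop.
Things that resemble listed ones, but are neither listed nor needed, are in the scene too. What is shaped like the basket_a but blue is not meant.

How it is judged:
By the outcome, as a careful person would: the job done as asked, in the order asked, and still so for the second after the job is handed in, with the robot touching nothing.
Of basket_a, basket_b, basket_c only 2 to 3 are there at a start; the rules pass over those that are not, and their reading is None.
At some moment in a run one of basket_a, basket_b, basket_c may be knocked a few centimetres aside while the robot is not near it.
It also fails if it takes over 208 s, if anything falls off the work surface, if the arm or the gripper's body presses on something with over 40 N, if the wrist force passes 120 N, or if a joint passes its speed limit or range.

## Working session

There is one attempt and no reset: what is moved stays moved. The work goes in short steps, Python scripts to look and compute and a tool call to move; the robot and the scene stay as the last step left them, time stands still between calls to the robot, and variables do not carry over. Pictures are saved under pics/ and viewed, at most 14 in all, crops included, and the job is handed in when it is done.

Besides the shell and the picture viewer there is one more tool, called as name([rows], argument=value, ...), one row to a line, values as JSON. step_arm: Moves the arm, as the interface text tells. Its arguments: {"type":"object","properties":{"commands":{"type":"array"},"gripper":{"type":"number"},"force":{"type":"number"}},"required":["commands"]}

```bash
ls; mkdir -p pics; python3 - <<'E'
from bench import ctrl
import cv2
s=ctrl.get_state();print({k:(v if not hasattr(v,'__len__') else [round(float(a),3) for a in v]) for k,v in s.items()})
for n in("scene","top"):
    im=ctrl.get_image(n);cv2.imwrite(f"pics/{n}0.png",im[:,:,::-1]);c=ctrl.camera_model(n);print(n,c)
E
```

```text
pics
{'time': 0.0, 'joint_positions': [-1.092, 0.322, -0.07, 1.452, 0.023, 1.371, -0.057], 'qd': [-0.001, 0.0, -0.0, -0.003, 0.002, 0.001, 0.001], 'joint_torque': [-0.001, -49.128, -0.404, -31.253, -0.064, 0.044, 0.0], 'position': [0.291, 0.581, 0.235], 'tool_rot': [-0.723, -3.057, 0.003], 'ft_force': [0.231, 0.225, 0.124], 'torque': [-0.008, -0.026, 0.017], 'grip_force': 0.0, 'grip_width': 0.998230434169561}
scene {'fx': 436.882101045317, 'fy': 436.882101045317, 'cx': 322.98227582346107, 'cy': 240.36992441390024, 'R': array([[ 0.58620657, -0.81011012, -0.00913534],
       [-0.52756649, -0.37314815, -0.76317367],
       [ 0.61484588,  0.45219693, -0.64612885]]), 't': array([-0.36843121,  0.38629868,  0.72084558])}
top {'fx': 475.4874763625648, 'fy': 475.4874763625648, 'cx': 323.1327964405829, 'cy': 240.14911608333625, 'R': array([[-0.13336941, -0.99106154, -0.00310189],
       [-0.96906641,  0.131064  , -0.20912321],
       [ 0.20766051, -0.0248847 , -0.97788438]]), 't': array([-0.00517284,  0.58078069,  1.27098841])}
```

View pics/scene0.png

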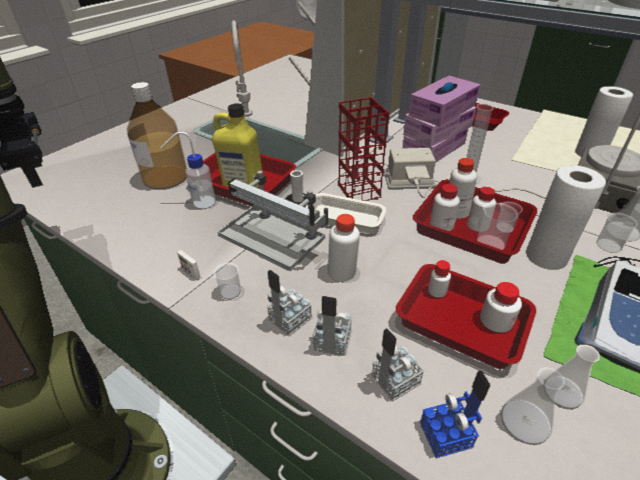

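View pics/top0.png

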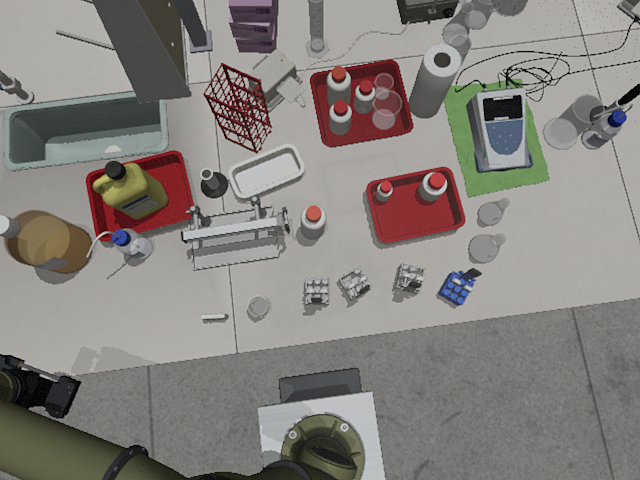

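Lookalikes (scene pixels):
- **Bottles with red caps:** (343,250) stands before the rail mouth; (439,280) and (500,308) are in the near tray; others are in the far tray around (465,190). I choose (343,250).
- **Red trays:** near (466,315), far (476,215), left (240,170). I choose the near one.
- **Baskets:** white (288,305), (333,330), (397,370); blue (450,425) is not meant.

Next are close crops to check these choices.

```bash
cat > h.py <<'E'
import numpy as np,cv2
from bench import ctrl
from scipy.spatial.transform import Rotation as Rn
M={n:ctrl.camera_model(n) for n in("scene","top")}
def ray(n,u,v):
    c=M[n];R=np.array(c["R"]);t=np.array(c["t"])
    d=R.T@np.array([(u-c["cx"])/c["fx"],(v-c["cy"])/c["fy"],1.]);return -R.T@t,d
def onz(n,u,v,z):
    o,d=ray(n,u,v);return o+d*(z-o[2])/d[2]
def tri(us,vs,ut,vt):
    A=[];b=[]
    for n,u,v in(("scene",us,vs),("top",ut,vt)):
        o,d=ray(n,u,v);d/=np.linalg.norm(d);P=np.eye(3)-np.outer(d,d);A.append(P);b.append(P@o)
    x=np.linalg.lstsq(np.vstack(A),np.hstack(b),rcond=None)[0];return x
def proj(n,X):
    c=M[n];p=np.array(c["R"])@np.asarray(X)+np.array(c["t"]);return c["fx"]*p[0]/p[2]+c["cx"],c["fy"]*p[1]/p[2]+c["cy"]
def crop(src,x0,y0,w,h,k,dst):
    im=cv2.imread(src)[y0:y0+h,x0:x0+w];cv2.imwrite(dst,cv2.resize(im,None,fx=k,fy=k,interpolation=cv2.INTER_CUBIC))
def snap(tag):
    for n in("scene","top"): cv2.imwrite(f"pics/{n}{tag}.png",ctrl.get_image(n)[:,:,::-1])
E
python3 - <<'E'
from h import *
crop("pics/scene0.png",210,165,230,240,2.5,"pics/c1.png")
crop("pics/top0.png",175,185,265,130,3,"pics/c2.png")
E
```

```text
(no output)
```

View pics/c1.png

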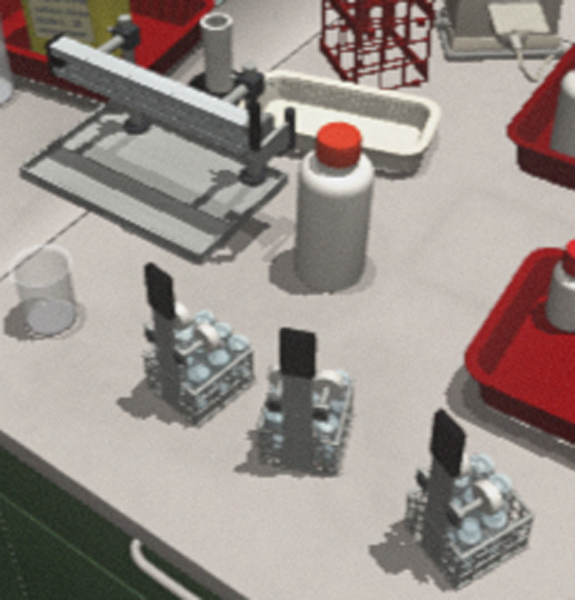

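View pics/c2.png

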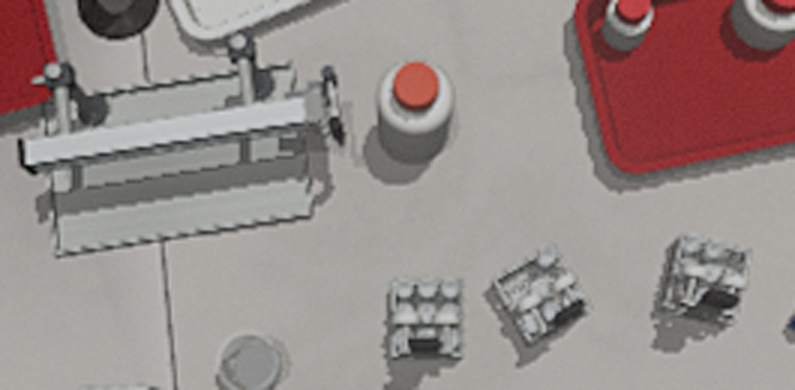

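The crops confirm the choices. In the scene view the rail mouth is at about (318,215) with the black gate post at (311,213) and the bottle beside it. Three white baskets have black tabs at (274,281), (329,305) and (388,342). The next step is to measure them.

```bash
cat > m.py <<'E'
from h import *
def comps(m,amin):
    n,l,s,c=cv2.connectedComponentsWithStats(m.astype(np.uint8));return [(s[i],c[i],(l==i)) for i in range(1,n) if s[i][4]>=amin]
def dark(im): return im.max(2)<60
E
python3 - <<'E'
from m import *
np.set_printoptions(precision=4,suppress=True)
S=cv2.imread("pics/scene0.png").astype(int);T=cv2.imread("pics/top0.png").astype(int)
for nm,im,box in(("scene",S,(255,190,240,200)),("top",T,(170,190,270,130))):
    x,y,w,h=box;sub=im[y:y+h,x:x+w]
    print(nm,"dark");
    for s,c,l in comps(dark(sub),12): 
        r=cv2.minAreaRect(np.argwhere(l)[:,::-1].astype(np.float32));print(np.round(c+[x,y],1),s[2:],np.round(r[1],1),round(r[2]))
    red=(sub[:,:,2]>120)&(sub[:,:,2]>1.6*sub[:,:,1])
    print("red",[(np.round(c+[x,y],1),s[2:]) for s,c,l in comps(red,60)])
    rd=(im[:,:,2]>60)&(im[:,:,2]>2*im[:,:,1])
    print("redall",[(np.round(c,1),s) for s,c,l in comps(rd,900)])
f=lambda x,y:(x/3+175,y/3+185)
for nm,p,z in(("rail closed",(24,152),.144),("rail open",(307,110),.144),("panFL",(57,255),.015),("panFR",(312,212),.015),("hinge?",(328,75),.15),("posttop",(333,108),.19),("postbot",(338,140),.14)):
    print(nm,onz("top",*f(*p),z))
g=lambda x,y:(x/2.5+210,y/2.5+165)
for nm,p,z in(("rail open scene topfront",(240,140),.144),("posttop",(253,97),.19),("hinge top",(291,110),.15)):
    print(nm,onz("scene",*g(*p),z))
print("trayfrontL/R,backL top", [onz("top",*p,.048) for p in((374,243),(465,215),(366,186))])
E
```

```text
scene dark
[274.2 191.2] [ 9  4 25] [3. 8.] 90
[289.6 197.8] [ 8  7 27] [7.6 4.9] 27
[311.1 210.2] [ 11  29 133] [28. 10.] 90
[326.  217.4] [ 3 15 27] [14.  2.] 90
[420.1 228.6] [ 7 10 24] [10.3  4.7] 56
[462.5 243.8] [ 71  33 364] [76.7  8.4] 20
[273.6 281.3] [ 12  22 169] [22.1  9.3] 82
[328.5 306.1] [ 14  20 247] [19. 13.] 90
[404.2 321.8] [ 6  7 13] [5.7 4.2] 45
[319.2 327.1] [ 5  3 12] [2. 4.] 90
[388.6 342.2] [ 13  27 235] [12.2 25.2] 8
[456.9 345.9] [ 78  38 297] [83.8  6. ] 24
[390.4 372.1] [ 4  5 12] [4.9 2.1] 45
[480.3 382.1] [ 16  19 211] [18. 15.] 90
[257.8 383. ] [ 8 15 89] [14.  7.] 90
[270.3 386.7] [ 9  7 26] [10.   2.8] 34
red [(array([452.8, 226. ]), array([ 82,  59, 615], dtype=int32)), (array([487.9, 191.7]), array([15,  5, 60], dtype=int32)), (array([345.6, 220. ]), array([ 18,  14, 186], dtype=int32)), (array([448.7, 313.6]), array([  99,   98, 3643], dtype=int32))]
redall [(array([364.2, 137.5]), array([ 339,   97,   50,   95, 1367], dtype=int32)), (array([477.5, 217.7]), array([ 413,  180,  124,   76, 2445], dtype=int32)), (array([464.5, 312.8]), array([ 396,  
[... 553 characters left out ...]
redall [(array([358.9, 103.3]), array([ 310,   60,  103,   87, 3845], dtype=int32)), (array([146.4, 196.7]), array([  86,  151,  108,   86, 3864], dtype=int32)), (array([412.6, 207.6]), array([ 366,  167,   99,   76, 4408], dtype=int32))]
rail closed [0.6187 0.2833 0.144 ]
rail open [0.6232 0.0328 0.144 ]
panFL [0.5476 0.2945 0.015 ]
panFR [0.5564 0.0482 0.015 ]
hinge? [0.6507 0.0104 0.15  ]
posttop [0.6097 0.0076 0.19  ]
postbot [0.5935 0.0091 0.14  ]
rail open scene topfront [0.5933 0.021  0.144 ]
posttop [0.6034 0.0121 0.19  ]
hinge top [0.6514 0.005  0.15  ]
trayfrontL/R,backL top [array([ 0.5503, -0.2245,  0.048 ]), array([ 0.5962, -0.4951,  0.048 ]), array([ 0.7202, -0.2278,  0.048 ])]
```

```bash
python3 - <<'E'
from m import *
np.set_printoptions(precision=4,suppress=True)
T=cv2.imread("pics/top0.png").astype(int)
for a,b in(((273.6,281.3),(315.7,299.8)),((328.5,306.1),(363.5,289.5)),((388.6,342.2),(414.2,284.6))): 
    X=tri(*a,*b);print("tab",X,np.round(np.array(proj("scene",X))-a,1),np.round(np.array(proj("top",X))-b,1))
print("cap",onz("scene",345.6,217.5,.169),onz("top",313.2,212.6,.169),tri(345.6,220,313.2,212.6))
# tray hull
rd=((T[:,:,2]>60)&(T[:,:,2]>2*T[:,:,1])).astype(np.uint8);rd[:, :340]=0;rd[:150]=0
c=max(cv2.findContours(rd,0,1)[0],key=cv2.contourArea);r=cv2.minAreaRect(c);print("tray",r)
for z in(.03,.048):
  B=np.array([onz("top",*p,z) for p in cv2.boxPoints(r)]);print(B[:,:2],B.mean(0))
# rail top face: bright
sub=T[205:250,175:285].min(2)
for th in(200,215):
    k=[(s,np.round(cv2.minAreaRect(np.argwhere(l)[:,::-1].astype(np.float32))[0]+np.array([175,205]),1),cv2.minAreaRect(np.argwhere(l)[:,::-1].astype(np.float32))) for s,_,l in comps(sub>th,100)]
    for q in k:
        b=cv2.boxPoints(q[2])+[175,205];print(th,q[0],q[2][1:]);print(np.array([onz("top",*p,.144) for p in b])[:,:2])
s=ctrl.get_state();print(Rn.from_rotvec(s["tool_rot"]).as_matrix())
E
```

```text
tab [ 0.4062 -0.0414  0.1397] [-0.3  0.1] [ 0.1 -0.2]
tab [ 0.416  -0.167   0.1403] [-0.4  0.1] [ 0.2 -0.2]
tab [ 0.4105 -0.298   0.1396] [-0.  0.] [ 0. -0.]
cap [ 0.6289 -0.0636  0.169 ] [ 0.6282 -0.0642  0.169 ] [ 0.6298 -0.0639  0.1617]
tray ((415.256591796875, 204.24002075195312), (63.381778717041016, 90.69976043701172), 78.31063079833984)
[[ 0.7376 -0.2273]
 [ 0.7588 -0.4972]
 [ 0.5674 -0.4978]
 [ 0.5483 -0.2355]] [ 0.653  -0.3645  0.03  ]
[[ 0.7317 -0.2249]
 [ 0.7526 -0.4911]
 [ 0.5638 -0.4918]
 [ 0.5449 -0.233 ]] [ 0.6482 -0.3602  0.048 ]
[[-0.8939  0.4482 -0.0007]
 [ 0.4482  0.8939 -0.0016]
 [-0.0001 -0.0017 -1.    ]]
```

The caps and tabs triangulate well. The bottle is at about (0.6285, -0.064), the tray at about (0.65, -0.362) and the stand origin at about (0.622, 0.158) with a yaw of about 1.5°. Now I turn the tool to the stand's axes and move over the bottle.

step_arm([
  {"travel":[0,0,0],"turn":[0,0,8]},
  {"travel":[0,0,0],"turn":[0,0,16]},
  {"travel":[0,0,0],"turn":[0,0,24]},
  {"travel":[0,0,0],"turn":[0,0,32]},
  {"travel":[0,0,0],"turn":[0,0,40]},
], gripper=1, force=30)

```text
time: 0.6
position: [0.2912, 0.5808, 0.2359]
tool_rot: [1.733, 2.62, -0.002]
ft_force: [-0.4, -0.3, 0.6]
grip_width: 1.002
grip_force: 0.0
```

step_arm([
  {"travel":[0,0,0],"turn":[0,0,8]},
  {"travel":[0,0,0],"turn":[0,0,16]},
  {"travel":[0,0,0],"turn":[0,0,22]},
  {"travel":[0,0,0],"turn":[0,0,22]},
])

```text
time: 1.0
position: [0.2912, 0.5808, 0.236]
tool_rot: [2.195, 2.247, -0.001]
ft_force: [0.3, 0.5, 0.4]
grip_width: 0.999
grip_force: 0.0
```

step_arm([
  {"travel":[-0.04,0.02,0],"turn":[0,0,0]},
  {"travel":[-0.08,0.04,0],"turn":[0,0,0]},
  {"travel":[-0.12,0.06,0],"turn":[0,0,0]},
  {"travel":[-0.16,0.08,0],"turn":[0,0,0]},
  {"travel":[-0.2,0.1,0],"turn":[0,0,0]},
])

```text
time: 1.5
position: [0.3967, 0.3817, 0.2364]
tool_rot: [2.191, 2.251, -0.0]
ft_force: [0.5, 1.3, 0.4]
grip_width: 1.003
grip_force: 0.0
```

step_arm([
  {"travel":[-0.04,0.02,0],"turn":[0,0,0]},
  {"travel":[-0.08,0.04,0],"turn":[0,0,0]},
  {"travel":[-0.12,0.06,0],"turn":[0,0,0]},
  {"travel":[-0.16,0.08,0],"turn":[0,0,0]},
  {"travel":[-0.2,0.1,0],"turn":[0,0,0]},
])

```text
time: 2.0
position: [0.5013, 0.1842, 0.2366]
tool_rot: [-2.191, -2.251, -0.001]
ft_force: [0.4, 1.1, 0.7]
grip_width: 1.002
grip_force: 0.0
```

step_arm([
  {"travel":[-0.04,0.02,0],"turn":[0,0,0]},
  {"travel":[-0.08,0.04,0],"turn":[0,0,0]},
  {"travel":[-0.12,0.06,0],"turn":[0,0,0]},
  {"travel":[-0.16,0.08,0],"turn":[0,0,0]},
  {"travel":[-0.2,0.1,0],"turn":[0,0,0]},
])

```text
time: 2.5
position: [0.6061, -0.0131, 0.2365]
tool_rot: [-2.191, -2.251, -0.0]
ft_force: [1.1, 0.3, -0.4]
grip_width: 0.999
grip_force: 0.0
```

step_arm([
  {"travel":[-0.03,0.012,0],"turn":[0,0,0]},
  {"travel":[-0.0515,0.021,0],"turn":[0,0,0]},
  {"travel":[-0.0515,0.021,0.03],"turn":[0,0,0]},
  {"travel":[-0.0515,0.021,0.055],"turn":[0,0,0]},
  {"travel":[-0.0515,0.021,0.0755],"turn":[0,0,0]},
])

```text
time: 3.0
position: [0.6272, -0.0627, 0.1591]
tool_rot: [-2.191, -2.25, 0.002]
ft_force: [-0.0, 0.3, -0.3]
grip_width: 1.003
grip_force: 0.0
```

step_arm([
  {"travel":[0,0,0],"turn":[0,0,0]},
  {"travel":[0,0,0],"turn":[0,0,0]},
  {"travel":[0,0,0],"turn":[0,0,0]},
  {"travel":[0,0,0],"turn":[0,0,0]},
  {"travel":[0,0,0],"turn":[0,0,0]},
], gripper=0.2)

```text
time: 3.5
position: [0.6285, -0.0626, 0.1622]
tool_rot: [2.193, 2.247, 0.002]
ft_force: [-0.6, 0.3, -0.3]
grip_width: 0.632
grip_force: 0.0
```

step_arm([
  {"travel":[0,0,0],"turn":[0,0,0]},
  {"travel":[0,0,0],"turn":[0,0,0]},
  {"travel":[0,0,-0.01],"turn":[0,0,0]},
  {"travel":[0,0,-0.03],"turn":[0,0,0]},
  {"travel":[0,0,-0.06],"turn":[0,0,0]},
])

```text
time: 4.0
position: [0.6264, -0.0623, 0.22]
tool_rot: [-2.192, -2.246, 0.005]
ft_force: [0.4, 0.6, -2.0]
grip_width: 0.477
grip_force: 29.6
```

step_arm([
  {"travel":[0,0,-0.025],"turn":[0,0,0]},
  {"travel":[-0.02,-0.002,-0.03],"turn":[0,0,0]},
  {"travel":[-0.05,-0.005,-0.03],"turn":[0,0,0]},
  {"travel":[-0.085,-0.008,-0.03],"turn":[0,0,0]},
  {"travel":[-0.12,-0.012,-0.03],"turn":[0,0,0]},
])

```text
time: 4.5
position: [0.6185, -0.1835, 0.2514]
tool_rot: [-2.193, -2.249, -0.0]
ft_force: [0.3, -0.8, -2.4]
grip_width: 0.474
grip_force: 29.6
```

step_arm([
  {"travel":[-0.04,-0.004,0],"turn":[0,0,0]},
  {"travel":[-0.08,-0.008,0],"turn":[0,0,0]},
  {"travel":[-0.12,-0.012,0],"turn":[0,0,0]},
  {"travel":[-0.16,-0.015,0],"turn":[0,0,0]},
  {"travel":[-0.182,-0.016,0],"turn":[0,0,0]},
])

```text
time: 5.0
position: [0.6049, -0.3697, 0.2511]
tool_rot: [2.199, 2.243, -0.005]
ft_force: [-0.3, -0.6, -1.7]
grip_width: 0.475
grip_force: 29.6
```

step_arm([
  {"travel":[0,0,0],"turn":[0,0,0]},
  {"travel":[0,0,0],"turn":[0,0,0]},
])

```text
time: 5.2
position: [0.6068, -0.3653, 0.2508]
tool_rot: [-2.195, -2.246, -0.0]
ft_force: [-0.2, 0.8, -2.7]
grip_width: 0.477
grip_force: 29.7
```

```bash
python3 - <<'E'
from h import *
snap("1"); print(ctrl.get_state()["position"])
a=cv2.imread("pics/scene1.png")[215:375,370:570];b=cv2.imread("pics/top1.png")[130:290,330:530]
cv2.imwrite("pics/c3.png",cv2.resize(np.hstack([a,b]),None,fx=2,fy=2,interpolation=2))
E
```

```text
[ 0.60789142 -0.36330139  0.2509083 ]
```

View pics/c3.png

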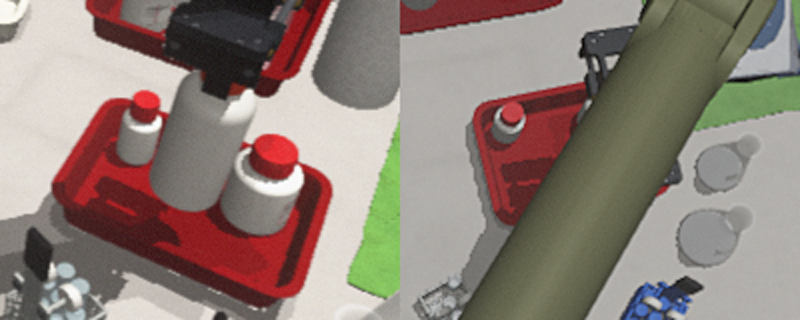

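The bottle hangs over the free front half of the tray (left crop), clear of both other bottles. I lower it now.

step_arm([
  {"travel":[0,0,0.025],"turn":[0,0,0]},
  {"travel":[0,0,0.05],"turn":[0,0,0]},
  {"travel":[0,0,0.07],"turn":[0,0,0]},
  {"travel":[0,0,0.08],"turn":[0,0,0]},
  {"travel":[0,0,0.084],"turn":[0,0,0]},
])

```text
time: 5.8
position: [0.6074, -0.3634, 0.166]
tool_rot: [-2.191, -2.249, -0.0]
ft_force: [-0.4, -0.8, -1.9]
grip_width: 0.476
grip_force: 29.7
```

step_arm([
  {"travel":[0,0,0.001],"turn":[0,0,0]},
  {"travel":[0,0,0.002],"turn":[0,0,0]},
  {"travel":[0,0,0.002],"turn":[0,0,0]},
])

```text
time: 6.1
position: [0.6076, -0.3655, 0.1662]
tool_rot: [2.193, 2.247, 0.001]
ft_force: [0.5, -0.8, -2.1]
grip_width: 0.475
grip_force: 29.7
```

step_arm([
  {"travel":[0,0,0.001],"turn":[0,0,0]},
  {"travel":[0,0,0.002],"turn":[0,0,0]},
  {"travel":[0,0,0.002],"turn":[0,0,0]},
])

```text
time: 6.4
position: [0.6074, -0.3656, 0.1638]
tool_rot: [2.194, 2.247, 0.001]
ft_force: [-0.0, -0.5, 0.9]
grip_width: 0.477
grip_force: 29.8
```

step_arm([
  {"travel":[0,0,0.001],"turn":[0,0,0]},
  {"travel":[0,0,0.0015],"turn":[0,0,0]},
  {"travel":[0,0,0.0015],"turn":[0,0,0]},
])

```text
time: 6.7
position: [0.6075, -0.3659, 0.1637]
tool_rot: [2.193, 2.246, 0.001]
ft_force: [-0.2, 0.6, 7.0]
grip_width: 0.479
grip_force: 29.9
```

step_arm([
  {"travel":[0,0,-0.001],"turn":[0,0,0]},
  {"travel":[0,0,-0.001],"turn":[0,0,0]},
  {"travel":[0,0,-0.001],"turn":[0,0,0]},
  {"travel":[0,0,-0.001],"turn":[0,0,0]},
  {"travel":[0,0,-0.02],"turn":[0,0,0]},
], gripper=1)

```text
time: 7.2
position: [0.6057, -0.3638, 0.1784]
tool_rot: [-2.191, -2.244, 0.002]
ft_force: [-0.1, 0.0, 0.2]
grip_width: 0.843
grip_force: 0.0
```

step_arm([
  {"travel":[0,0,-0.04],"turn":[0,0,0]},
  {"travel":[0,0,-0.08],"turn":[0,0,0]},
  {"travel":[0.04,0,-0.08],"turn":[0,0,0]},
  {"travel":[0.085,0,-0.08],"turn":[0,0,0]},
  {"travel":[0.13,0,-0.08],"turn":[0,0,0]},
])

```text
time: 7.7
position: [0.6037, -0.2343, 0.2616]
tool_rot: [2.196, 2.246, 0.0]
ft_force: [0.4, -0.0, -0.4]
grip_width: 1.001
grip_force: 0.0
```

```bash
python3 - <<'E'
from m import *
np.set_printoptions(precision=4,suppress=True)
snap("2"); s=ctrl.get_state();print(s["position"],s["grip_width"])
a=cv2.imread("pics/scene2.png")[165:285,215:355];b=cv2.imread("pics/top2.png")[185:285,175:305]
a=cv2.resize(a,None,fx=4,fy=4,interpolation=2);cv2.imwrite("pics/c4.png",a)
b=cv2.resize(b,None,fx=5,fy=5,interpolation=2);cv2.imwrite("pics/c5.png",b)
for n in("scene","top"):
    im=cv2.imread(f"pics/{n}2.png").astype(int);x,y,w,h=(290,180,50,60) if n=="scene" else (270,200,30,45)
    for q,c,l in comps(dark(im[y:y+h,x:x+w]),8): print(n,np.round(c+[x,y],1),q[:4]+[x,y,0,0],q[4])
E
```

```text
[ 0.6063 -0.2257  0.2612] 1.000958740813582
scene [290.8 197.9] [290 195   4   7] 14
scene [311.5 210.5] [308 197   7  28] 116
scene [326.1 217.8] [325 211   3  14] 22
top [286.7 227.8] [285 224   4   9] 20
```

View pics/c4.png

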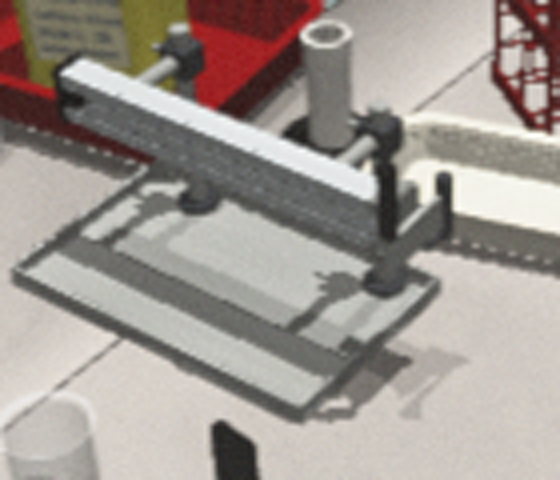

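View pics/c5.png

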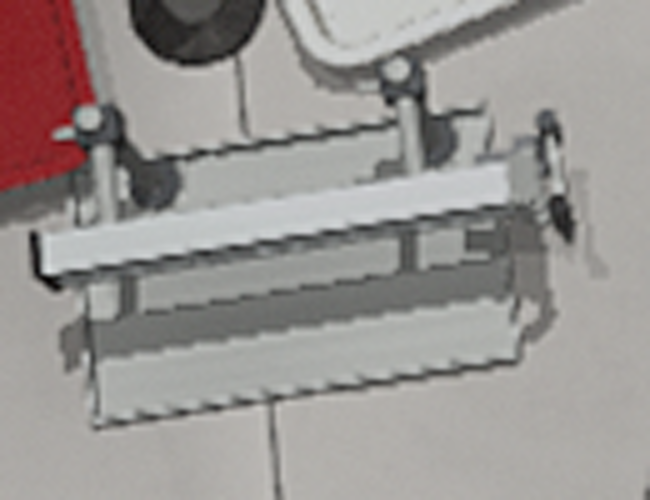

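In the scene view the gate post spans about (311.5,206) to (312,225), with the hinge at about (326,215). In the top view the post is at about (287,228). The way is free, so I triangulate.

```bash
python3 - <<'E'
from m import *
np.set_printoptions(precision=4,suppress=True)
print("post",tri(312,215.5,287.2,228),"hinge",tri(326,216,284.3,209.5))
f=lambda x,y:(x/5+175,y/5+185)
g=lambda x,y:(x/4+215,y/4+165)
# rail top face edges in top (z .144)
for p in((40,230),(505,165),(45,275),(510,205)): print("railtop",onz("top",*f(*p),.144))
for p in((62,65),(78,57),(375,197),(380,172)): print("railsc",onz("scene",*g(*p),.144))
for p,z in(((97,425),.015),((520,357),.015),((150,160),.015),((485,110),.015)): print("pan",onz("top",*f(*p),z))
for p,z in(((15,275),.015),((302,412),.015),((438,285),.015)): print("pansc",onz("scene",*g(*p),z))
E
```

```text
post [0.5984 0.0077 0.1623] hinge [0.6603 0.0121 0.121 ]
railtop [0.6313 0.2823 0.144 ]
railtop [0.6336 0.0352 0.144 ]
railtop [0.6067 0.2815 0.144 ]
railtop [0.6116 0.035  0.144 ]
railsc [0.6138 0.284  0.144 ]
railsc [0.6268 0.2823 0.144 ]
railsc [0.6174 0.0315 0.144 ]
railsc [0.6389 0.0441 0.144 ]
pan [0.5475 0.2933 0.015 ]
pan [0.5543 0.0485 0.015 ]
pan [0.7    0.2503 0.015 ]
pan [0.7039 0.052  0.015 ]
pansc [0.5434 0.2839 0.015 ]
pansc [0.5521 0.0427 0.015 ]
pansc [0.6989 0.0458 0.015 ]
```

step_arm([
  {"travel":[0.045,0,0],"turn":[0,0,0]},
  {"travel":[0.09,0,0],"turn":[0,0,0]},
  {"travel":[0.135,-0.001,0],"turn":[0,0,0]},
  {"travel":[0.18,-0.001,0],"turn":[0,0,0]},
  {"travel":[0.225,-0.002,0],"turn":[0,0,0]},
], gripper=0.45, force=10)

```text
time: 8.3
position: [0.5964, -0.009, 0.2616]
tool_rot: [2.195, 2.247, 0.001]
ft_force: [0.6, 0.8, -0.1]
grip_width: 0.634
grip_force: 0.0
```

step_arm([
  {"travel":[0.008,0,0],"turn":[0,0,0]},
  {"travel":[0.008,0,0],"turn":[0,0,0]},
  {"travel":[0.008,0,0],"turn":[0,0,0]},
  {"travel":[0.008,0,0],"turn":[0,0,0]},
])

```text
time: 8.7
position: [0.5965, -0.0053, 0.2617]
tool_rot: [2.198, 2.243, -0.001]
ft_force: [-0.3, -0.5, 0.2]
grip_width: 0.454
grip_force: 0.0
```

step_arm([
  {"travel":[0.013,0.0015,0],"turn":[0,0,0]},
  {"travel":[0.013,0.0015,0.03],"turn":[0,0,0]},
  {"travel":[0.013,0.0015,0.06],"turn":[0,0,0]},
  {"travel":[0.013,0.0015,0.084],"turn":[0,0,0]},
  {"travel":[0.013,0.0015,0.084],"turn":[0,0,0]},
])

```text
time: 9.2
position: [0.5952, 0.0108, 0.1739]
tool_rot: [-2.192, -2.244, 0.008]
ft_force: [-0.2, -0.6, 0.4]
grip_width: 0.446
grip_force: 0.0
```

step_arm([
  {"travel":[0,0,0],"turn":[0,0,0]},
  {"travel":[0,0,0],"turn":[0,0,0]},
  {"travel":[0,0,0],"turn":[0,0,0]},
  {"travel":[0,0,0],"turn":[0,0,0]},
  {"travel":[0,0,0],"turn":[0,0,0]},
], gripper=0)

```text
time: 9.7
position: [0.5982, 0.0108, 0.1786]
tool_rot: [2.194, 2.247, 0.003]
ft_force: [0.1, 0.4, 2.3]
grip_width: 0.133
grip_force: 10.0
```

step_arm([
  {"travel":[-0.0086,0.0011,0],"turn":[0,0,0]},
  {"travel":[-0.017,0.0034,0],"turn":[0,0,0]},
  {"travel":[-0.0249,0.007,0],"turn":[0,0,0]},
  {"travel":[-0.0322,0.0118,0],"turn":[0,0,0]},
  {"travel":[-0.0387,0.0175,0],"turn":[0,0,0]},
])

```text
time: 10.2
position: [0.6148, -0.0307, 0.1784]
tool_rot: [-2.196, -2.245, 0.005]
ft_force: [-4.8, -2.4, 5.2]
grip_width: 0.133
grip_force: 10.0
```

step_arm([
  {"travel":[-0.0056,0.0067,0],"turn":[0,0,0]},
  {"travel":[-0.0101,0.0141,0],"turn":[0,0,0]},
  {"travel":[-0.0134,0.0221,0],"turn":[0,0,0]},
  {"travel":[-0.0155,0.0306,0],"turn":[0,0,0]},
  {"travel":[-0.0164,0.0392,0],"turn":[0,0,0]},
])

```text
time: 10.7
position: [0.6563, -0.0454, 0.1781]
tool_rot: [2.195, 2.244, -0.001]
ft_force: [-1.6, -4.5, 3.5]
grip_width: 0.133
grip_force: 10.0
```

step_arm([
  {"travel":[0.0005,0.0087,0],"turn":[0,0,0]},
  {"travel":[0.0022,0.0172,0],"turn":[0,0,0]},
  {"travel":[0.0053,0.0253,0],"turn":[0,0,0]},
  {"travel":[0.0095,0.033,0],"turn":[0,0,0]},
  {"travel":[0.0129,0.0376,0],"turn":[0,0,0]},
])

```text
time: 11.2
position: [0.6945, -0.0271, 0.1779]
tool_rot: [2.192, 2.25, 0.004]
ft_force: [-1.9, -1.1, 5.9]
grip_width: 0.137
grip_force: 10.0
```

step_arm([
  {"travel":[0,0,0],"turn":[0,0,0]},
  {"travel":[0,0,0],"turn":[0,0,0]},
  {"travel":[0,0,0],"turn":[0,0,0]},
])

```text
time: 11.5
position: [0.694, -0.0274, 0.1779]
tool_rot: [2.193, 2.249, 0.004]
ft_force: [1.6, 0.4, 5.0]
grip_width: 0.136
grip_force: 10.0
```

Gate led to about 2.2 rad. I release the post, lift, and check whether the baskets have moved.

step_arm([
  {"travel":[0,0,0],"turn":[0,0,0]},
  {"travel":[0,0,0],"turn":[0,0,0]},
  {"travel":[0,0,0],"turn":[0,0,0]},
  {"travel":[0,0,-0.02],"turn":[0,0,0]},
  {"travel":[0,0,-0.06],"turn":[0,0,0]},
], gripper=0.45)

```text
time: 12.0
position: [0.6903, -0.0286, 0.2335]
tool_rot: [-2.19, -2.243, 0.01]
ft_force: [1.1, 0.9, 0.8]
grip_width: 0.43
grip_force: 0.0
```

step_arm([
  {"travel":[0,0,-0.03],"turn":[0,0,0]},
  {"travel":[0,-0.04,-0.03],"turn":[0,0,0]},
  {"travel":[0,-0.08,-0.03],"turn":[0,0,0]},
  {"travel":[0,-0.08,-0.03],"turn":[0,0,0]},
])

```text
time: 12.4
position: [0.6076, -0.0322, 0.2664]
tool_rot: [-2.193, -2.242, 0.004]
ft_force: [-0.4, -0.6, 0.3]
grip_width: 0.451
grip_force: 0.0
```

```bash
cat > look.py <<'E'
from m import *
import sys
np.set_printoptions(precision=4,suppress=True)
snap(sys.argv[1]);s=ctrl.get_state();print(s["position"],Rn.from_rotvec(s["tool_rot"]).as_matrix()[:2,:2].ravel(),s["joint_positions"])
for n,(x,y,w,h) in(("scene",(255,250,190,140)),("top",(270,230,180,90))):
    im=cv2.imread(f"pics/{n}{sys.argv[1]}.png").astype(int)
    for q,c,l in comps(dark(im[y:y+h,x:x+w]),30): print(n,np.round(c+[x,y],1),q[2:5])
E
python3 look.py 3
```

```text
[ 0.6121 -0.0309  0.2675] [-0.0239  0.9997  0.9997  0.0239] [-0.4633  0.2488  0.5707  1.5223 -0.1367  1.4104  0.1392]
scene [273.5 281.1] [ 12  23 186]
scene [328.6 306.1] [ 14  20 246]
scene [388.5 342.1] [ 13  26 228]
scene [257.8 383.4] [ 8 15 82]
top [413.7 285.2] [12  6 31]
top [363.6 289.4] [10  9 31]
```

step_arm([
  {"travel":[-0.026,-0.04,0],"turn":[0,0,-4.4]},
  {"travel":[-0.052,-0.08,0],"turn":[0,0,-8.8]},
  {"travel":[-0.078,-0.119,0],"turn":[0,0,-13.2]},
  {"travel":[-0.105,-0.159,0],"turn":[0,0,-17.6]},
  {"travel":[-0.131,-0.199,0],"turn":[0,0,-22]},
])

```text
time: 13.0
position: [0.4166, -0.1681, 0.2678]
tool_rot: [1.721, 2.627, -0.001]
ft_force: [-0.0, -0.7, 0.6]
grip_width: 0.451
grip_force: 0.0
```

step_arm([
  {"travel":[0,0,0],"turn":[0,0,0]},
  {"travel":[0,0,0.02],"turn":[0,0,0]},
  {"travel":[0,0,0.04],"turn":[0,0,0]},
  {"travel":[0,0,0.04],"turn":[0,0,0]},
])

```text
time: 13.4
position: [0.4166, -0.1664, 0.2258]
tool_rot: [-1.725, -2.622, 0.003]
ft_force: [-0.6, 0.5, -0.2]
grip_width: 0.451
grip_force: 0.0
```

```bash
python3 look.py 4; python3 - <<'E'
from h import *
a=cv2.imread("pics/scene4.png")[230:350,265:425];b=cv2.imread("pics/top4.png")[230:330,300:440]
a=cv2.resize(a,(480,360),interpolation=2);b=cv2.resize(b,(300,214),interpolation=2);c=np.zeros((360,780,3),np.uint8);c[:,:480]=a;c[:214,480:]=b;cv2.imwrite("pics/c6.png",c)
E
```

```text
[ 0.4179 -0.1669  0.228 ] [-0.3964  0.9181  0.9181  0.3964] [-0.3816 -0.1592  0.6436  1.9512  0.0992  1.3194  0.6388]
scene [318.3 268.3] [  57   41 1534]
scene [273.7 281.6] [ 11  22 156]
scene [328.4 306.1] [ 14  20 242]
scene [388.5 342.2] [ 13  26 221]
scene [257.6 383.5] [ 7 14 65]
top [356.2 276.2] [ 17  88 257]
top [416.4 284.8] [ 7  7 34]
top [315.9 300. ] [11  5 46]
```

View pics/c6.png

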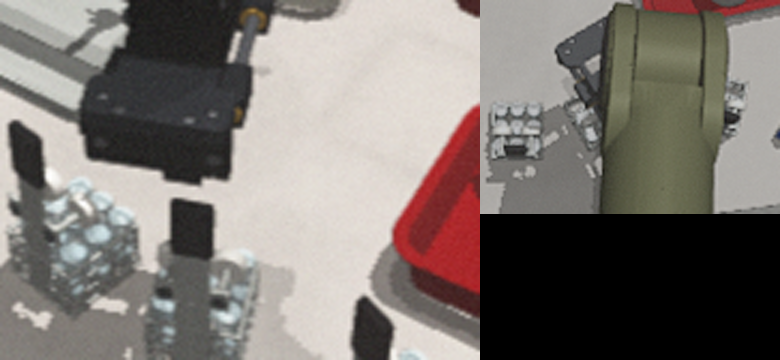

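The gripper stands square over the middle basket's tab (tab at crop (192,228), fingers directly above). I descend and pinch it.

step_arm([
  {"travel":[0,0,0.025],"turn":[0,0,0]},
  {"travel":[0,0,0.05],"turn":[0,0,0]},
  {"travel":[0,0,0.07],"turn":[0,0,0]},
  {"travel":[0,0,0.086],"turn":[0,0,0]},
  {"travel":[0,0,0.086],"turn":[0,0,0]},
], force=30)

```text
time: 14.0
position: [0.4168, -0.1667, 0.1409]
tool_rot: [-1.725, -2.624, 0.003]
ft_force: [0.7, -0.2, 0.8]
grip_width: 0.451
grip_force: 0.0
```

step_arm([
  {"travel":[0,0,0],"turn":[0,0,0]},
  {"travel":[0,0,0],"turn":[0,0,0]},
  {"travel":[0,0,0],"turn":[0,0,0]},
  {"travel":[0,0,0],"turn":[0,0,0]},
  {"travel":[0,0,0],"turn":[0,0,0]},
], gripper=0)

```text
time: 14.5
position: [0.4173, -0.1669, 0.1419]
tool_rot: [1.725, 2.625, 0.001]
ft_force: [0.2, 0.8, -0.9]
grip_width: 0.102
grip_force: 30.0
```

step_arm([
  {"travel":[0,0,0],"turn":[0,0,0]},
  {"travel":[0,0,-0.005],"turn":[0,0,0]},
  {"travel":[0,0,-0.015],"turn":[0,0,0]},
  {"travel":[0,0,-0.03],"turn":[0,0,0]},
  {"travel":[0,0,-0.045],"turn":[0,0,0]},
])

```text
time: 15.0
position: [0.4171, -0.1669, 0.1876]
tool_rot: [1.726, 2.625, 0.0]
ft_force: [0.7, 0.7, -1.6]
grip_width: 0.1
grip_force: 30.0
```

step_arm([
  {"travel":[-0.004,0.016,-0.005],"turn":[0,0,3]},
  {"travel":[-0.01,0.04,-0.008],"turn":[0,0,7]},
  {"travel":[-0.017,0.07,-0.008],"turn":[0,0,12]},
  {"travel":[-0.024,0.098,-0.008],"turn":[0,0,17]},
  {"travel":[-0.029,0.118,-0.008],"turn":[0,0,22]},
])

```text
time: 15.5
position: [0.5389, -0.1456, 0.1951]
tool_rot: [2.196, 2.245, 0.001]
ft_force: [-1.0, -1.4, -1.7]
grip_width: 0.099
grip_force: 30.0
```

step_arm([
  {"travel":[0.02,0.012,0],"turn":[0,0,0]},
  {"travel":[0.045,0.028,0],"turn":[0,0,0]},
  {"travel":[0.07,0.043,0],"turn":[0,0,0]},
  {"travel":[0.09,0.055,0],"turn":[0,0,0]},
  {"travel":[0.1,0.062,0],"turn":[0,0,0]},
])

```text
time: 16.0
position: [0.5975, -0.0422, 0.1947]
tool_rot: [-2.191, -2.251, -0.001]
ft_force: [-0.0, -0.2, -1.1]
grip_width: 0.101
grip_force: 30.0
```

step_arm([
  {"travel":[0,0,0.002],"turn":[0,0,0]},
  {"travel":[0,0,0.005],"turn":[0,0,0]},
  {"travel":[0,0,0.005],"turn":[0,0,0]},
])

```text
time: 16.3
position: [0.5955, -0.0473, 0.1891]
tool_rot: [-2.197, -2.245, 0.002]
ft_force: [-0.4, -0.0, -2.1]
grip_width: 0.1
grip_force: 30.0
```

```bash
python3 look.py 5; python3 - <<'E'
from h import *
a=cv2.imread("pics/scene5.png")[165:275,260:370];b=cv2.imread("pics/top5.png")[195:265,260:340]
a=cv2.resize(a,(440,440),interpolation=2);b=cv2.resize(b,(360,315),interpolation=2);c=np.zeros((440,800,3),np.uint8);c[:,:440]=a;c[:315,440:]=b;cv2.imwrite("pics/c7.png",c)
E
```

```text
[ 0.5959 -0.0469  0.1896] [-0.0215  0.9998  0.9998  0.0215] [-0.4823  0.2646  0.612   1.67   -0.1584  1.2573  0.1839]
scene [273.4 281. ] [ 12  23 186]
scene [388.6 342.2] [ 13  26 229]
scene [257.7 383.2] [ 8 14 78]
top [414.1 285.1] [12  6 37]
```

View pics/c7.png

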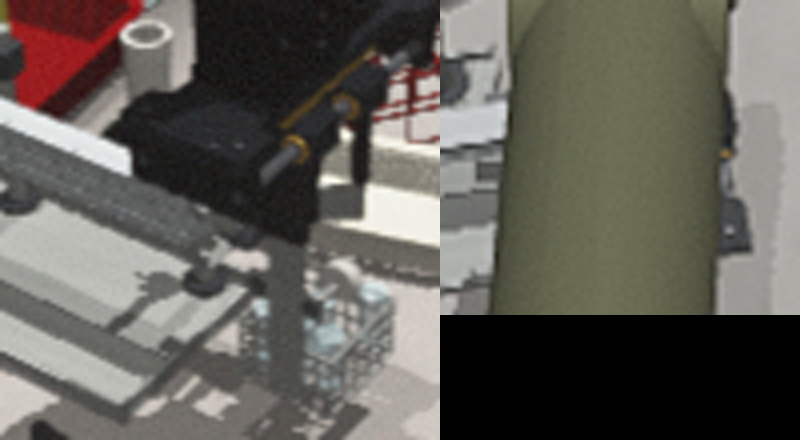

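step_arm([
  {"travel":[0.01,0,0],"turn":[0,0,0]},
  {"travel":[0.02,0,0],"turn":[0,0,0]},
  {"travel":[0.03,0,0],"turn":[0,0,0]},
  {"travel":[0.036,0,0],"turn":[0,0,0]},
  {"travel":[0.042,0,0],"turn":[0,0,0]},
])

```text
time: 16.9
position: [0.5955, -0.0021, 0.1896]
tool_rot: [2.193, 2.249, 0.0]
ft_force: [-1.0, -0.3, -1.6]
grip_width: 0.103
grip_force: 30.0
```

step_arm([
  {"travel":[0.004,0,0],"turn":[0,0,0]},
  {"travel":[0.008,0,0],"turn":[0,0,0]},
  {"travel":[0.012,0,0],"turn":[0,0,0]},
])

```text
time: 17.2
position: [0.5952, 0.0088, 0.1896]
tool_rot: [2.195, 2.247, -0.0]
ft_force: [-0.0, -0.6, -1.8]
grip_width: 0.101
grip_force: 30.0
```

step_arm([
  {"travel":[0.006,0,0],"turn":[0,0,0]},
  {"travel":[0.012,0,0],"turn":[0,0,0]},
  {"travel":[0.018,0,0],"turn":[0,0,0]},
  {"travel":[0.024,0,0],"turn":[0,0,0]},
  {"travel":[0.03,0,0],"turn":[0,0,0]},
])

```text
time: 17.7
position: [0.5945, 0.0393, 0.1896]
tool_rot: [-2.195, -2.248, -0.0]
ft_force: [0.3, -0.7, -0.7]
grip_width: 0.102
grip_force: 30.0
```

step_arm([
  {"travel":[0.006,0,0],"turn":[0,0,0]},
  {"travel":[0.012,0,0],"turn":[0,0,0]},
  {"travel":[0.018,0,0],"turn":[0,0,0]},
  {"travel":[0.024,0,0],"turn":[0,0,0]},
  {"travel":[0.03,0,0],"turn":[0,0,0]},
])

```text
time: 18.2
position: [0.5938, 0.0693, 0.1896]
tool_rot: [2.195, 2.248, 0.0]
ft_force: [0.6, -0.1, -1.9]
grip_width: 0.098
grip_force: 30.0
```

step_arm([
  {"travel":[0.015,0,0],"turn":[0,0,0]},
  {"travel":[0.03,0,0],"turn":[0,0,0]},
  {"travel":[0.045,0,0],"turn":[0,0,0]},
  {"travel":[0.06,0,0],"turn":[0,0,0]},
  {"travel":[0.075,0,0],"turn":[0,0,0]},
])

```text
time: 18.7
position: [0.5919, 0.1455, 0.1895]
tool_rot: [-2.194, -2.249, -0.0]
ft_force: [-1.1, -0.2, -1.1]
grip_width: 0.097
grip_force: 30.0
```

step_arm([
  {"travel":[0.015,0,0],"turn":[0,0,0]},
  {"travel":[0.03,0,0],"turn":[0,0,0]},
  {"travel":[0.045,0,0],"turn":[0,0,0]},
  {"travel":[0.06,0,0],"turn":[0,0,0]},
  {"travel":[0.07,0,0],"turn":[0,0,0]},
])

```text
time: 19.2
position: [0.5901, 0.2158, 0.1895]
tool_rot: [-2.193, -2.249, -0.0]
ft_force: [0.4, 0.3, -2.1]
grip_width: 0.104
grip_force: 30.0
```

step_arm([
  {"travel":[0.008,0,0],"turn":[0,0,0]},
  {"travel":[0.016,0,0],"turn":[0,0,0]},
  {"travel":[0.022,0,0],"turn":[0,0,0]},
  {"travel":[0.027,0,0],"turn":[0,0,0]},
  {"travel":[0.027,0,0],"turn":[0,0,0]},
])

```text
time: 19.7
position: [0.5895, 0.2415, 0.1895]
tool_rot: [-2.194, -2.249, -0.0]
ft_force: [0.1, -0.2, -1.5]
grip_width: 0.099
grip_force: 30.0
```

step_arm([
  {"travel":[0,0,0.001],"turn":[0,0,0]},
  {"travel":[0,0,0.002],"turn":[0,0,0]},
  {"travel":[0,0,0.0025],"turn":[0,0,0]},
  {"travel":[0,0,0.0025],"turn":[0,0,0]},
])

```text
time: 20.1
position: [0.5897, 0.2403, 0.1869]
tool_rot: [2.195, 2.247, -0.0]
ft_force: [0.2, -0.5, -1.7]
grip_width: 0.101
grip_force: 30.0
```

step_arm([
  {"travel":[0,0,0.0005],"turn":[0,0,0]},
  {"travel":[0,0,0.001],"turn":[0,0,0]},
  {"travel":[0,0,0.001],"turn":[0,0,0]},
])

```text
time: 20.4
position: [0.5898, 0.2406, 0.1867]
tool_rot: [2.195, 2.248, 0.001]
ft_force: [-1.8, -1.1, 2.5]
grip_width: 0.099
grip_force: 30.0
```

step_arm([
  {"travel":[0,0,0.0005],"turn":[0,0,0]},
  {"travel":[0,0,0.001],"turn":[0,0,0]},
  {"travel":[0,0,0.001],"turn":[0,0,0]},
])

```text
time: 20.7
position: [0.5898, 0.2406, 0.1866]
tool_rot: [-2.195, -2.248, -0.001]
ft_force: [-3.5, -1.2, 7.6]
grip_width: 0.097
grip_force: 30.0
```

step_arm([
  {"travel":[0,0,-0.0015],"turn":[0,0,0]},
  {"travel":[0,0,-0.0015],"turn":[0,0,0]},
  {"travel":[0,0,-0.0015],"turn":[0,0,0]},
  {"travel":[0,0,-0.02],"turn":[0,0,0]},
  {"travel":[0,0,-0.05],"turn":[0,0,0]},
], gripper=0.4)

```text
time: 21.2
position: [0.5883, 0.2404, 0.2329]
tool_rot: [-2.194, -2.247, 0.008]
ft_force: [0.3, 0.1, 0.5]
grip_width: 0.385
grip_force: 0.0
```

step_arm([
  {"travel":[0,0,-0.03],"turn":[0,0,0]},
  {"travel":[-0.04,0,-0.03],"turn":[0,0,0]},
  {"travel":[-0.085,0,-0.03],"turn":[0,0,0]},
  {"travel":[-0.13,0,-0.03],"turn":[0,0,0]},
  {"travel":[-0.175,0,-0.03],"turn":[0,0,0]},
])

```text
time: 21.7
position: [0.5938, 0.0642, 0.2649]
tool_rot: [2.194, 2.248, 0.001]
ft_force: [0.7, -1.2, -0.5]
grip_width: 0.4
grip_force: 0.0
```

step_arm([
  {"travel":[-0.04,0,0],"turn":[0,0,0]},
  {"travel":[-0.085,0,0],"turn":[0,0,0]},
  {"travel":[-0.13,0,0],"turn":[0,0,0]},
  {"travel":[-0.13,0,0],"turn":[0,0,0]},
  {"travel":[-0.13,0,0],"turn":[0,0,0]},
])

```text
time: 22.2
position: [0.5968, -0.0657, 0.2649]
tool_rot: [-2.198, -2.244, -0.0]
ft_force: [-0.4, 1.0, -0.6]
grip_width: 0.403
grip_force: 0.0
```

```bash
python3 look.py 6; cp pics/scene6.png pics/v6.png
```

```text
[ 0.5971 -0.0624  0.2647] [-0.026   0.9997  0.9997  0.026 ] [-0.4792  0.2274  0.6408  1.56   -0.1382  1.4003  0.1987]
scene [273.5 281.2] [ 12  22 184]
scene [388.5 342.2] [ 13  26 230]
scene [257.6 383.1] [ 8 15 82]
top [414.1 284.7] [12  6 36]
```

View pics/v6.png

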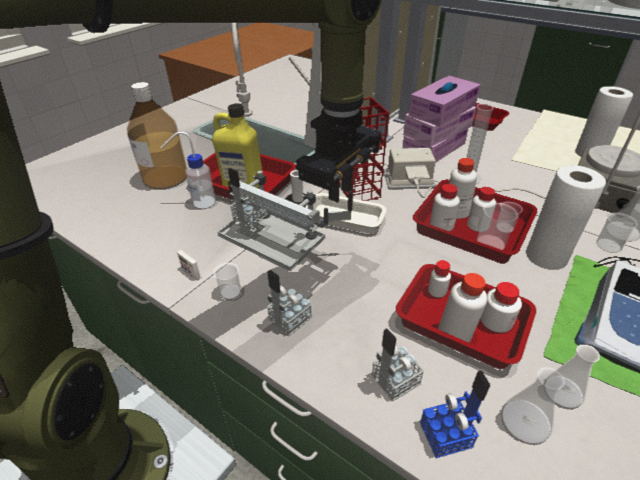

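The first basket hangs at the closed end of the rail (235,195), the bottle stands upright in the near tray at (465,305), and the other two baskets haven't moved. Next is basket 3.

step_arm([
  {"travel":[-0.032,-0.027,0],"turn":[0,0,0]},
  {"travel":[-0.064,-0.054,0],"turn":[0,0,0]},
  {"travel":[-0.096,-0.081,0],"turn":[0,0,0]},
  {"travel":[-0.128,-0.108,0],"turn":[0,0,0]},
  {"travel":[-0.161,-0.135,0],"turn":[0,0,0]},
])

```text
time: 22.8
position: [0.4657, -0.2274, 0.265]
tool_rot: [-2.19, -2.253, -0.001]
ft_force: [0.8, -1.1, -0.9]
grip_width: 0.4
grip_force: 0.0
```

step_arm([
  {"travel":[-0.03,-0.026,0],"turn":[0,0,6]},
  {"travel":[-0.06,-0.05,0],"turn":[0,0,12]},
  {"travel":[-0.069,-0.058,0],"turn":[0,0,18]},
  {"travel":[-0.069,-0.058,0],"turn":[0,0,20.4]},
  {"travel":[-0.069,-0.058,0],"turn":[0,0,20.4]},
])

```text
time: 23.3
position: [0.4103, -0.2976, 0.2651]
tool_rot: [2.556, 1.826, 0.001]
ft_force: [0.7, 0.1, 0.1]
grip_width: 0.398
grip_force: 0.0
```

step_arm([
  {"travel":[0,0,0.02],"turn":[0,0,0]},
  {"travel":[0,0,0.04],"turn":[0,0,0]},
  {"travel":[0,0,0.04],"turn":[0,0,0]},
  {"travel":[0,0,0.04],"turn":[0,0,0]},
])

```text
time: 23.7
position: [0.4102, -0.2977, 0.2253]
tool_rot: [-2.555, -1.827, 0.001]
ft_force: [0.1, -0.4, 0.3]
grip_width: 0.399
grip_force: 0.0
```

```bash
python3 look.py 7
```

```text
[ 0.4105 -0.2986  0.2261] [ 0.3244  0.9459  0.9459 -0.3244] [-0.2577  0.0012  0.8453  1.8394 -0.0012  1.2999  0.2575]
scene [388.8 279.9] [ 110   76 4552]
scene [273.6 281.7] [ 10  21 132]
scene [388.6 342. ] [ 13  27 228]
top [422.5 274.5] [  41   90 1042]
top [315.6 299.7] [10  5 33]
```

Still in place. I descend, pinch and lift.

step_arm([
  {"travel":[0,0,0.025],"turn":[0,0,0]},
  {"travel":[0,0,0.05],"turn":[0,0,0]},
  {"travel":[0,0,0.07],"turn":[0,0,0]},
  {"travel":[0,0,0.084],"turn":[0,0,0]},
  {"travel":[0,0,0.084],"turn":[0,0,0]},
], force=30)

```text
time: 24.3
position: [0.409, -0.2982, 0.1401]
tool_rot: [-2.556, -1.823, 0.002]
ft_force: [0.0, -0.2, -0.5]
grip_width: 0.396
grip_force: 0.0
```

step_arm([
  {"travel":[0,0,0],"turn":[0,0,0]},
  {"travel":[0,0,0],"turn":[0,0,0]},
  {"travel":[0,0,0],"turn":[0,0,0]},
  {"travel":[0,0,0],"turn":[0,0,0]},
  {"travel":[0,0,0],"turn":[0,0,0]},
], gripper=0)

```text
time: 24.8
position: [0.4098, -0.299, 0.1416]
tool_rot: [2.557, 1.823, 0.001]
ft_force: [0.4, -0.2, 2.4]
grip_width: 0.101
grip_force: 30.0
```

step_arm([
  {"travel":[0,0,0],"turn":[0,0,0]},
  {"travel":[0,0,-0.005],"turn":[0,0,0]},
  {"travel":[0,0,-0.015],"turn":[0,0,0]},
  {"travel":[0,0,-0.03],"turn":[0,0,0]},
  {"travel":[0,0,-0.045],"turn":[0,0,0]},
])

```text
time: 25.3
position: [0.4093, -0.2987, 0.1869]
tool_rot: [-2.558, -1.823, 0.0]
ft_force: [0.3, -0.8, -2.0]
grip_width: 0.103
grip_force: 30.0
```

step_arm([
  {"travel":[0.02,0,-0.008],"turn":[0,0,-3]},
  {"travel":[0.06,0,-0.01],"turn":[0,0,-7]},
  {"travel":[0.105,0,-0.01],"turn":[0,0,-12]},
  {"travel":[0.15,0,-0.01],"turn":[0,0,-17]},
  {"travel":[0.189,-0.001,-0.01],"turn":[0,0,-20.3]},
])

```text
time: 25.8
position: [0.4707, -0.116, 0.1965]
tool_rot: [-2.189, -2.253, -0.002]
ft_force: [0.9, -0.1, -1.6]
grip_width: 0.095
grip_force: 30.0
```

step_arm([
  {"travel":[0.016,0.03,0],"turn":[0,0,0]},
  {"travel":[0.032,0.06,0],"turn":[0,0,0]},
  {"travel":[0.048,0.09,0],"turn":[0,0,0]},
  {"travel":[0.06,0.112,0],"turn":[0,0,0]},
  {"travel":[0.07,0.127,0],"turn":[0,0,0]},
])

```text
time: 26.3
position: [0.5968, -0.0438, 0.1958]
tool_rot: [-2.191, -2.25, 0.0]
ft_force: [-0.3, -0.7, -1.5]
grip_width: 0.104
grip_force: 30.0
```

step_arm([
  {"travel":[0,0,0.004],"turn":[0,0,0]},
  {"travel":[0,0,0.007],"turn":[0,0,0]},
  {"travel":[0,0,0.007],"turn":[0,0,0]},
  {"travel":[0,0,0.007],"turn":[0,0,0]},
])

```text
time: 26.7
position: [0.5948, -0.0477, 0.1892]
tool_rot: [-2.198, -2.244, -0.0]
ft_force: [-0.2, -0.6, -0.3]
grip_width: 0.102
grip_force: 30.0
```

```bash
python3 look.py 8
```

```text
[ 0.5952 -0.0476  0.1895] [-0.0212  0.9998  0.9998  0.0212] [-0.482   0.2627  0.6128  1.6724 -0.1583  1.256   0.185 ]
scene [273.4 281. ] [ 12  23 183]
scene [257.7 383.1] [ 8 15 86]
```

step_arm([
  {"travel":[0.01,0,0],"turn":[0,0,0]},
  {"travel":[0.02,0,0],"turn":[0,0,0]},
  {"travel":[0.03,0,0],"turn":[0,0,0]},
  {"travel":[0.036,0,0],"turn":[0,0,0]},
  {"travel":[0.042,0,0],"turn":[0,0,0]},
])

```text
time: 27.3
position: [0.5947, -0.0038, 0.189]
tool_rot: [-2.195, -2.247, -0.0]
ft_force: [-0.2, -1.1, -1.5]
grip_width: 0.098
grip_force: 30.0
```

step_arm([
  {"travel":[0.004,0,0],"turn":[0,0,0]},
  {"travel":[0.009,0,0],"turn":[0,0,0]},
  {"travel":[0.014,0,0],"turn":[0,0,0]},
  {"travel":[0.019,0,0],"turn":[0,0,0]},
  {"travel":[0.024,0,0],"turn":[0,0,0]},
])

```text
time: 27.8
position: [0.5941, 0.0193, 0.1891]
tool_rot: [2.197, 2.246, 0.0]
ft_force: [0.2, 0.1, -1.3]
grip_width: 0.107
grip_force: 30.0
```

step_arm([
  {"travel":[0.01,0,0],"turn":[0,0,0]},
  {"travel":[0.022,0,0],"turn":[0,0,0]},
  {"travel":[0.036,0,0],"turn":[0,0,0]},
  {"travel":[0.05,0,0],"turn":[0,0,0]},
  {"travel":[0.065,0,0],"turn":[0,0,0]},
])

```text
time: 28.3
position: [0.5926, 0.0857, 0.1891]
tool_rot: [-2.196, -2.247, -0.0]
ft_force: [0.7, -0.3, -1.6]
grip_width: 0.101
grip_force: 30.0
```

step_arm([
  {"travel":[0.015,0,0],"turn":[0,0,0]},
  {"travel":[0.03,0,0],"turn":[0,0,0]},
  {"travel":[0.045,0,0],"turn":[0,0,0]},
  {"travel":[0.06,0,0],"turn":[0,0,0]},
  {"travel":[0.07,0,0],"turn":[0,0,0]},
])

```text
time: 28.8
position: [0.591, 0.1561, 0.189]
tool_rot: [-2.195, -2.247, -0.001]
ft_force: [0.4, 0.6, -1.3]
grip_width: 0.101
grip_force: 30.0
```

step_arm([
  {"travel":[0.007,0,0],"turn":[0,0,0]},
  {"travel":[0.012,0,0],"turn":[0,0,0]},
  {"travel":[0.012,0,0.001],"turn":[0,0,0]},
  {"travel":[0.012,0,0.003],"turn":[0,0,0]},
  {"travel":[0.012,0,0.003],"turn":[0,0,0]},
])

```text
time: 29.3
position: [0.5911, 0.1653, 0.1865]
tool_rot: [2.198, 2.245, 0.001]
ft_force: [-0.1, -0.6, 1.3]
grip_width: 0.1
grip_force: 30.0
```

step_arm([
  {"travel":[0,0,0],"turn":[0,0,0]},
  {"travel":[0,0,0],"turn":[0,0,0]},
  {"travel":[0,0,-0.001],"turn":[0,0,0]},
  {"travel":[0,0,-0.02],"turn":[0,0,0]},
  {"travel":[0,0,-0.05],"turn":[0,0,0]},
], gripper=0.4)

```text
time: 29.8
position: [0.5896, 0.1656, 0.2346]
tool_rot: [-2.196, -2.245, 0.006]
ft_force: [0.8, 0.5, -0.0]
grip_width: 0.381
grip_force: 0.0
```

step_arm([
  {"travel":[0,0,-0.03],"turn":[0,0,0]},
  {"travel":[-0.04,0,-0.03],"turn":[0,0,0]},
  {"travel":[-0.085,0,-0.03],"turn":[0,0,0]},
  {"travel":[-0.13,0,-0.03],"turn":[0,0,0]},
  {"travel":[-0.175,0,-0.03],"turn":[0,0,0]},
])

```text
time: 30.3
position: [0.5947, -0.0107, 0.2664]
tool_rot: [2.196, 2.246, 0.001]
ft_force: [0.4, -0.1, 0.7]
grip_width: 0.402
grip_force: 0.0
```

step_arm([
  {"travel":[-0.025,-0.03,0],"turn":[0,0,2]},
  {"travel":[-0.03,-0.06,0],"turn":[0,0,4]},
  {"travel":[-0.03,-0.1,0],"turn":[0,0,7]},
  {"travel":[-0.03,-0.1,0],"turn":[0,0,9]},
  {"travel":[-0.03,-0.1,0],"turn":[0,0,9]},
])

```text
time: 30.8
position: [0.4949, -0.0413, 0.2667]
tool_rot: [-2.366, -2.066, -0.004]
ft_force: [0.0, -0.1, 1.0]
grip_width: 0.401
grip_force: 0.0
```

```bash
python3 look.py 9
```

```text
[ 0.496  -0.0411  0.2665] [ 0.1335  0.991   0.991  -0.1335] [-0.595  -0.0442  0.6116  1.7941  0.0256  1.3825 -0.1226]
scene [273.7 281.5] [ 12  22 171]
scene [257.6 383.2] [ 8 14 83]
```

step_arm([
  {"travel":[-0.004,-0.03,0.01],"turn":[0,0,0]},
  {"travel":[-0.008,-0.06,0.025],"turn":[0,0,0]},
  {"travel":[-0.012,-0.089,0.04],"turn":[0,0,0]},
  {"travel":[-0.012,-0.089,0.04],"turn":[0,0,0]},
  {"travel":[-0.012,-0.089,0.04],"turn":[0,0,0]},
])

```text
time: 31.4
position: [0.4063, -0.0411, 0.2263]
tool_rot: [2.365, 2.067, 0.001]
ft_force: [-0.5, -0.2, 1.1]
grip_width: 0.393
grip_force: 0.0
```

```bash
python3 look.py 10
```

```text
[ 0.4073 -0.0412  0.2269] [ 0.1345  0.9909  0.9909 -0.1345] [-0.5912 -0.2592  0.5379  2.0302  0.1362  1.3356 -0.2347]
scene [261.2 255.3] [ 12  14 109]
scene [273.8 281.5] [ 12  22 170]
scene [257.7 383.2] [ 8 14 84]
```

step_arm([
  {"travel":[0,0,0.02],"turn":[0,0,0]},
  {"travel":[0,0,0.035],"turn":[0,0,0]},
  {"travel":[0,0,0.05],"turn":[0,0,0]},
  {"travel":[0,0,0.05],"turn":[0,0,0]},
])

```text
time: 31.9
position: [0.4056, -0.0413, 0.175]
tool_rot: [-2.366, -2.066, 0.005]
ft_force: [-0.0, 1.5, 0.9]
grip_width: 0.398
grip_force: 0.0
```

step_arm([
  {"travel":[0,0,0.015],"turn":[0,0,0]},
  {"travel":[0,0,0.028],"turn":[0,0,0]},
  {"travel":[0,0,0.035],"turn":[0,0,0]},
  {"travel":[0,0,0.035],"turn":[0,0,0]},
])

```text
time: 32.3
position: [0.4059, -0.0412, 0.141]
tool_rot: [2.366, 2.067, -0.002]
ft_force: [1.3, -0.2, -0.4]
grip_width: 0.401
grip_force: 0.0
```

Basket 1 is in reach, so I pinch and lift it.

step_arm([
  {"travel":[0,0,0],"turn":[0,0,0]},
  {"travel":[0,0,0],"turn":[0,0,0]},
  {"travel":[0,0,0],"turn":[0,0,0]},
  {"travel":[0,0,0],"turn":[0,0,0]},
  {"travel":[0,0,0],"turn":[0,0,0]},
], gripper=0)

```text
time: 32.8
position: [0.4058, -0.0411, 0.1413]
tool_rot: [2.366, 2.067, 0.001]
ft_force: [-0.0, -0.2, 1.7]
grip_width: 0.102
grip_force: 30.0
```

step_arm([
  {"travel":[0,0,0],"turn":[0,0,0]},
  {"travel":[0,0,-0.005],"turn":[0,0,0]},
  {"travel":[0,0,-0.015],"turn":[0,0,0]},
  {"travel":[0,0,-0.03],"turn":[0,0,0]},
  {"travel":[0,0,-0.045],"turn":[0,0,0]},
])

```text
time: 33.3
position: [0.4055, -0.0411, 0.187]
tool_rot: [-2.366, -2.067, 0.0]
ft_force: [0.7, 0.0, -1.6]
grip_width: 0.1
grip_force: 30.0
```

step_arm([
  {"travel":[-0.001,0.016,-0.005],"turn":[0,0,-1.5]},
  {"travel":[-0.002,0.045,-0.008],"turn":[0,0,-3.5]},
  {"travel":[-0.003,0.075,-0.008],"turn":[0,0,-6]},
  {"travel":[-0.004,0.105,-0.008],"turn":[0,0,-8]},
  {"travel":[-0.004,0.122,-0.008],"turn":[0,0,-9.1]},
])

```text
time: 33.8
position: [0.5281, -0.0616, 0.1947]
tool_rot: [2.192, 2.248, 0.0]
ft_force: [-0.9, -0.6, -1.4]
grip_width: 0.098
grip_force: 30.0
```

step_arm([
  {"travel":[0.003,0.02,0],"turn":[0,0,0]},
  {"travel":[0.006,0.04,0],"turn":[0,0,0]},
  {"travel":[0.009,0.057,0],"turn":[0,0,0]},
  {"travel":[0.012,0.07,0.003],"turn":[0,0,0]},
  {"travel":[0.012,0.07,0.0055],"turn":[0,0,0]},
])

```text
time: 34.3
position: [0.5971, -0.0466, 0.1885]
tool_rot: [2.192, 2.249, -0.0]
ft_force: [-0.5, 0.5, -1.4]
grip_width: 0.101
grip_force: 30.0
```

step_arm([
  {"travel":[0,0,0],"turn":[0,0,0]},
  {"travel":[0,0,0],"turn":[0,0,0]},
  {"travel":[0,0,0],"turn":[0,0,0]},
])

```text
time: 34.6
position: [0.5952, -0.0481, 0.1889]
tool_rot: [-2.195, -2.247, -0.001]
ft_force: [0.7, -0.3, -0.5]
grip_width: 0.099
grip_force: 30.0
```

```bash
python3 look.py 11
```

```text
[ 0.5954 -0.048   0.189 ] [-0.0236  0.9997  0.9997  0.0236] [-0.534   0.2731  0.6785  1.6741 -0.1796  1.2572  0.2056]
scene [257.8 383.3] [ 8 14 82]
```

step_arm([
  {"travel":[0.01,0,0],"turn":[0,0,0]},
  {"travel":[0.02,0,0],"turn":[0,0,0]},
  {"travel":[0.03,0,0],"turn":[0,0,0]},
  {"travel":[0.036,0,0],"turn":[0,0,0]},
  {"travel":[0.042,0,0],"turn":[0,0,0]},
])

```text
time: 35.2
position: [0.5947, -0.0047, 0.1885]
tool_rot: [-2.193, -2.249, -0.0]
ft_force: [-0.9, 0.7, -1.9]
grip_width: 0.1
grip_force: 30.0
```

step_arm([
  {"travel":[0.004,0,0],"turn":[0,0,0]},
  {"travel":[0.009,0,0],"turn":[0,0,0]},
  {"travel":[0.014,0,0],"turn":[0,0,0]},
  {"travel":[0.019,0,0],"turn":[0,0,0]},
  {"travel":[0.024,0,0],"turn":[0,0,0]},
])

```text
time: 35.7
position: [0.5941, 0.0185, 0.1886]
tool_rot: [2.195, 2.248, 0.0]
ft_force: [0.2, 0.6, -1.0]
grip_width: 0.099
grip_force: 30.0
```

step_arm([
  {"travel":[0.01,0,0],"turn":[0,0,0]},
  {"travel":[0.022,0,0],"turn":[0,0,0]},
  {"travel":[0.036,0,0],"turn":[0,0,0]},
  {"travel":[0.05,0,0],"turn":[0,0,0]},
  {"travel":[0.062,0,0],"turn":[0,0,0]},
])

```text
time: 36.2
position: [0.5925, 0.0823, 0.1885]
tool_rot: [-2.193, -2.249, -0.0]
ft_force: [0.1, -0.1, -1.5]
grip_width: 0.102
grip_force: 30.0
```

step_arm([
  {"travel":[0.006,0,0],"turn":[0,0,0]},
  {"travel":[0.01,0,0],"turn":[0,0,0]},
  {"travel":[0.01,0,0.001],"turn":[0,0,0]},
  {"travel":[0.01,0,0.003],"turn":[0,0,0]},
  {"travel":[0.01,0,0.003],"turn":[0,0,0]},
])

```text
time: 36.7
position: [0.5926, 0.0896, 0.1863]
tool_rot: [-2.196, -2.247, -0.001]
ft_force: [-1.4, 0.6, 2.7]
grip_width: 0.095
grip_force: 30.0
```

step_arm([
  {"travel":[0,0,0],"turn":[0,0,0]},
  {"travel":[0,0,0],"turn":[0,0,0]},
  {"travel":[0,0,-0.001],"turn":[0,0,0]},
  {"travel":[0,0,-0.02],"turn":[0,0,0]},
  {"travel":[0,0,-0.05],"turn":[0,0,0]},
], gripper=0.45, force=10)

```text
time: 37.2
position: [0.5911, 0.0898, 0.2341]
tool_rot: [-2.194, -2.246, 0.006]
ft_force: [0.1, 1.2, 0.7]
grip_width: 0.425
grip_force: 0.0
```

step_arm([
  {"travel":[0,0,-0.03],"turn":[0,0,0]},
  {"travel":[0,0,-0.03],"turn":[0,0,0]},
  {"travel":[0,0,-0.03],"turn":[0,0,0]},
])

```text
time: 37.5
position: [0.5928, 0.09, 0.2661]
tool_rot: [2.195, 2.247, 0.002]
ft_force: [-0.3, 0.5, -0.2]
grip_width: 0.447
grip_force: 0.0
```

```bash
python3 look.py 12;  python3 - <<'E'
from h import *
print([proj("scene",(.694,-.0274,z)) for z in(.14,.19)])
crop("pics/scene12.png",210,130,180,140,4,"pics/c12.png")
E
```

```text
[0.5918 0.0901 0.2645] [-0.0239  0.9997  0.9997  0.0239] [-0.7192  0.2219  0.6194  1.563  -0.1298  1.4    -0.0651]
scene [257.7 383. ] [ 8 15 83]
[(np.float64(347.7868241815702), np.float64(208.39832773500817)), (np.float64(348.3812501869395), np.float64(190.9113261195753))]
```

View pics/c12.png

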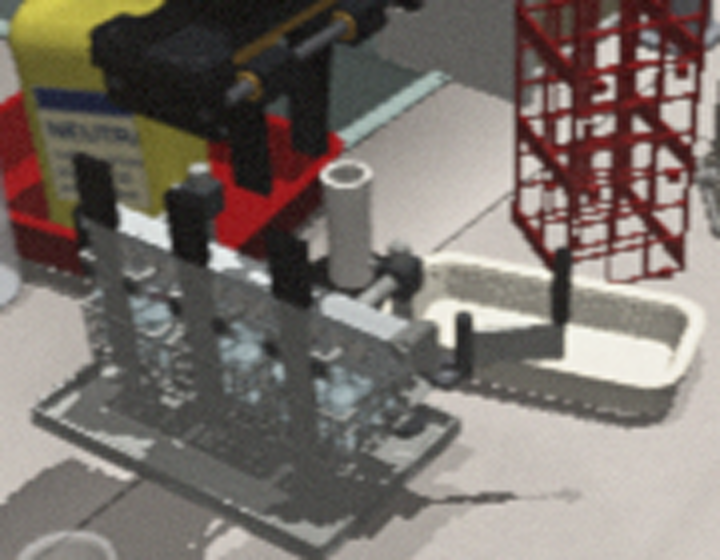

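All three baskets hang upright over the pan, and the gate post is at about scene (350,192–210). I go there and lead the gate shut.

step_arm([
  {"travel":[-0.03,0.025,0],"turn":[0,0,0]},
  {"travel":[-0.06,0.05,0],"turn":[0,0,0]},
  {"travel":[-0.09,0.075,0],"turn":[0,0,0]},
  {"travel":[-0.1235,0.099,0],"turn":[0,0,0]},
  {"travel":[-0.1235,0.099,0],"turn":[0,0,0]},
])

```text
time: 38.1
position: [0.6949, -0.0386, 0.2627]
tool_rot: [2.203, 2.237, -0.01]
ft_force: [-0.6, -0.8, 0.5]
grip_width: 0.45
grip_force: 0.0
```

step_arm([
  {"travel":[0,0,0.03],"turn":[0,0,0]},
  {"travel":[0,0,0.06],"turn":[0,0,0]},
  {"travel":[0,0,0.087],"turn":[0,0,0]},
  {"travel":[0,0,0.087],"turn":[0,0,0]},
])

```text
time: 38.5
position: [0.6908, -0.0297, 0.1727]
tool_rot: [-2.189, -2.243, 0.011]
ft_force: [-0.7, -0.3, -0.9]
grip_width: 0.451
grip_force: 0.0
```

step_arm([
  {"travel":[0,0,0],"turn":[0,0,0]},
  {"travel":[0,0,0],"turn":[0,0,0]},
  {"travel":[0,0,0],"turn":[0,0,0]},
  {"travel":[0,0,0],"turn":[0,0,0]},
  {"travel":[0,0,0],"turn":[0,0,0]},
], gripper=0)

```text
time: 39.0
position: [0.6948, -0.0309, 0.1797]
tool_rot: [2.194, 2.247, 0.002]
ft_force: [-0.5, -0.2, 2.0]
grip_width: 0.134
grip_force: 10.0
```

step_arm([
  {"travel":[-0.0049,-0.0072,0],"turn":[0,0,0]},
  {"travel":[-0.0088,-0.015,0],"turn":[0,0,0]},
  {"travel":[-0.0114,-0.0233,0],"turn":[0,0,0]},
  {"travel":[-0.0127,-0.0319,0],"turn":[0,0,0]},
  {"travel":[-0.0127,-0.0405,0],"turn":[0,0,0]},
])

```text
time: 39.5
position: [0.6534, -0.0456, 0.1792]
tool_rot: [2.195, 2.246, 0.001]
ft_force: [1.9, -2.4, 4.5]
grip_width: 0.132
grip_force: 10.0
```

step_arm([
  {"travel":[0.0013,-0.0086,0],"turn":[0,0,0]},
  {"travel":[0.0038,-0.0169,0],"turn":[0,0,0]},
  {"travel":[0.0075,-0.0248,0],"turn":[0,0,0]},
  {"travel":[0.0124,-0.032,0],"turn":[0,0,0]},
  {"travel":[0.0183,-0.0383,0],"turn":[0,0,0]},
])

```text
time: 40.0
position: [0.6147, -0.0265, 0.1786]
tool_rot: [-2.194, -2.248, -0.0]
ft_force: [2.3, -1.1, 4.7]
grip_width: 0.13
grip_force: 10.0
```

step_arm([
  {"travel":[0.0068,-0.0054,0],"turn":[0,0,0]},
  {"travel":[0.0143,-0.0098,0],"turn":[0,0,0]},
  {"travel":[0.0224,-0.013,0],"turn":[0,0,0]},
  {"travel":[0.0309,-0.0149,0],"turn":[0,0,0]},
  {"travel":[0.0395,-0.0156,0],"turn":[0,0,0]},
])

```text
time: 40.5
position: [0.5982, 0.0124, 0.1782]
tool_rot: [-2.194, -2.247, 0.002]
ft_force: [0.9, -2.6, 1.9]
grip_width: 0.135
grip_force: 10.0
```

step_arm([
  {"travel":[0.003,0,0],"turn":[0,0,0]},
  {"travel":[0.003,0,0],"turn":[0,0,0]},
  {"travel":[0.003,0,0],"turn":[0,0,0]},
])

```text
time: 40.8
position: [0.5982, 0.0146, 0.1782]
tool_rot: [-2.194, -2.247, 0.002]
ft_force: [-0.8, -3.1, 3.2]
grip_width: 0.133
grip_force: 10.0
```

step_arm([
  {"travel":[0,0,0],"turn":[0,0,0]},
  {"travel":[0,0,0],"turn":[0,0,0]},
  {"travel":[0,0,0],"turn":[0,0,0]},
  {"travel":[0,0,-0.02],"turn":[0,0,0]},
  {"travel":[0,0,-0.05],"turn":[0,0,0]},
], gripper=0.45)

```text
time: 41.3
position: [0.5974, 0.0156, 0.227]
tool_rot: [-2.192, -2.246, 0.005]
ft_force: [1.0, 0.9, -0.6]
grip_width: 0.429
grip_force: 0.0
```

step_arm([
  {"travel":[0,0,-0.04],"turn":[0,0,0]},
  {"travel":[-0.04,0,-0.05],"turn":[0,0,0]},
  {"travel":[-0.085,0,-0.05],"turn":[0,0,0]},
  {"travel":[-0.13,0,-0.05],"turn":[0,0,0]},
  {"travel":[-0.175,0,-0.05],"turn":[0,0,0]},
])

```text
time: 41.8
position: [0.6031, -0.1609, 0.2787]
tool_rot: [-2.193, -2.249, -0.002]
ft_force: [-0.2, -0.5, 0.5]
grip_width: 0.45
grip_force: 0.0
```

```bash
python3 look.py 13; python3 - <<'E'
from m import *
for n in("scene","top"):
    im=cv2.imread(f"pics/{n}13.png").astype(int);x,y,w,h=(305,190,35,45) if n=="scene" else (276,200,24,45)
    for q,c,l in comps(dark(im[y:y+h,x:x+w]),8): print(n,np.round(c+[x,y],1),q[:4]+[x,y,0,0],q[4])
a=cv2.imread("pics/scene13.png")[150:290,210:350];b=cv2.imread("pics/top13.png")[190:290,175:315]
a=cv2.resize(a,(400,400),interpolation=2);b=cv2.resize(b,(400,286),interpolation=2);c=np.zeros((400,800,3),np.uint8);c[:,:400]=a;c[:286,400:]=b;cv2.imwrite("pics/c13.png",c)
E
```

```text
[ 0.601  -0.1689  0.2789] [-0.0123  0.9999  0.9999  0.0123] [-0.3797  0.3003  0.767   1.4811 -0.2041  1.4422  0.403 ]
scene [257.7 383.2] [ 8 15 85]
scene [310.9 210.1] [305 196  10  29] 125
scene [326.  217.2] [325 210   3  15] 26
top [286.4 228.1] [284 224   5   9] 22
```

View pics/c13.png

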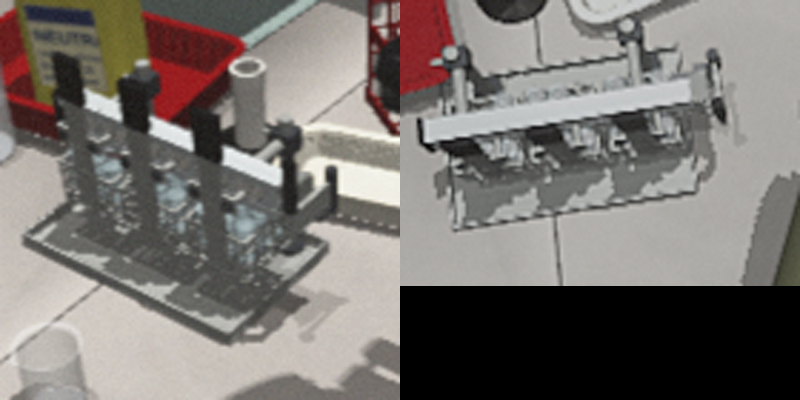

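The gate is shut: the post is at scene (311,210), back where it started or slightly further closed. All three baskets hang over the pan, so I hand in the job.

step_arm([
  {"travel":[0,0,0],"turn":[0,0,0]},
  {"travel":[0,0,0],"turn":[0,0,0]},
  {"travel":[0,0,0],"turn":[0,0,0]},
])

```text
time: 42.2
position: [0.6035, -0.1577, 0.2783]
tool_rot: [-2.19, -2.251, -0.001]
ft_force: [0.5, 0.5, -0.4]
grip_width: 0.451
grip_force: 0.0
```

```bash
python3 -c "
from bench import ctrl
print(ctrl.close_job())"
```

```text
the job is handed in; nothing more can be done
None
```

The job is handed in at 42 s: the bottle stands upright in the near red tray, all three baskets hang upright on the rail over the drip pan, the gate is shut again, and the robot never went near the beaker or the timer.

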